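Set out haul samples on the photo board, each vial with its parent jar

TASK

Set the samples out on the dark photo board for the log picture, where the blue-capped and the white-capped jar already stand on the back line: stand the red-capped jar on the back line midway between those two, and the red-capped vial upright on the middle of its lid. Stand the blue-capped vial centred on the front line straight in front of the blue-capped jar, and the white-capped vial likewise in front of the white-capped jar. Leave those two jars and the yellow-capped vial where they are.

Things in the scene. Friction and masses are not known exactly. Their poses are not given: they have to be found in the camera images.
- board: dark flat photo board, fixed, 180 mm (x) by 340 mm (y), 5 mm thick; origin at the centre of its underside; +x away from the robot (turned up to 0.2 rad), +y left, z up. White lines run along y: back line at x = +45 mm, front line at x = -45 mm; black and white scale strip at the front edge. Blue and white jars start on the back line at y = 125 and -125 mm, either way round.
- red_jar: white specimen jar with a red screw cap, 62 mm diameter, 88 mm tall, cap (fixed, flat top) 60 mm diameter and top 18 mm high, about 120 g; origin at the centre of its underside, z up along its axis. Starts on the worktop, to be moved.
- blue_jar: white specimen jar with a blue screw cap, 58 mm diameter, 78 mm tall, loose on the board's back line; origin at the centre of its underside, z up. To be left in place.
- white_jar: white specimen jar with a white screw cap, 60 mm diameter, 88 mm tall, loose on the board's back line; origin at the centre of its underside, z up. To be left in place.
- red_vial: clear upright sample vial with a red screw cap, 27 mm diameter, 58 mm tall, about 30 g; origin at the centre of its underside, z up along its axis. Starts on the worktop, to be moved.
- blue_vial: clear upright sample vial with a blue screw cap, 27 mm diameter, 58 mm tall, about 30 g; origin at the centre of its underside, z up along its axis. Starts on the worktop, to be moved.
- white_vial: clear upright sample vial with a white screw cap, 27 mm diameter, 58 mm tall, about 30 g; origin at the centre of its underside, z up along its axis. Starts on the worktop, to be moved.
- yellow_vial: clear upright sample vial with a yellow screw cap, 27 mm diameter, 58 mm tall, about 30 g; origin at the centre of its underside, z up along its axis. Stands on the worktop among the others and is to be left in place.

How it is judged (in metres and radians):
At the end, for the whole second after the job is handed in: Red jar midway on the back line, blue and white vials on the front line before the jars of their colour (each within 15 mm along and across); red vial on the red jar's lid, under 12 mm off centre; all upright, at rest. Other jars, yellow vial upright, within 20 mm of their start (x of red_jar in the frame of board between 0.03 and 0.06 m and y of red_jar in the frame of board between -0.015 and 0.015 m and z of red_jar in the frame of board between 0.001 and 0.009 m and ((y of blue_jar in the frame of board above 0 m and y of white_jar in the frame of board below 0 m and x of blue_vial in the frame of board between -0.06 and -0.03 m and y of blue_vial in the frame of board between 0.11 and 0.14 m and z of blue_vial in the frame of board between 0.001 and 0.009 m and x of white_vial in the frame of board between -0.06 and -0.03 m and y of white_vial in the frame of board between -0.14 and -0.11 m and z of white_vial in the frame of board between 0.001 and 0.009 m) or (y of blue_jar in the frame of board below 0 m and y of white_jar in the frame of board above 0 m and x of blue_vial in the frame of board between -0.06 and -0.03 m and y of blue_vial in the frame of board between -0.14 and -0.11 m and z of blue_vial in the frame of board between 0.001 and 0.009 m and x of white_vial in the frame of board between -0.06 and -0.03 m and y of white_vial in the frame of board between 0.11 and 0.14 m and z of white_vial in the frame of board between 0.001 and 0.009 m)) and horizontal distance between red_vial and red_jar below 0.012 m and z of red_vial in the frame of red_jar between 0.083 and 0.093 m and angle between each of red_jar, red_vial, blue_vial, white_vial, blue_jar, white_jar, yellow_vial's own z axis and vertical below 0.1 rad and linear speed of each of red_jar, red_vial, blue_vial, white_vial below 0.02 m/s and angular speed of each of red_jar, red_vial, blue_vial, white_vial below 0.6 rad/s and distance of each of blue_jar, white_jar, yellow_vial from where it was at the start of the episode below 0.02 m); the robot touches nothing.
It fails at once if a jar on the board or the yellow-capped vial is pushed more than 20 mm or tipped over (distance of any of blue_jar, white_jar, yellow_vial from where it was at the start of the episode above 0.02 m or angle between any of blue_jar, white_jar, yellow_vial's own z axis and vertical above 0.4 rad).
It also fails if it takes over 120 s, if anything falls off the work surface, if the arm or the gripper's body presses on something with over 40 N, if the wrist force passes 120 N, or if a joint passes its speed limit or range.

ROBOT

A 6-joint arm with a two-finger parallel gripper is mounted at the origin on a cart in front of the work surface, level with it; the furniture and walls round the work are solid. World frame = base frame: x ahead of the robot, y to its left, z up, the work surface at z = 0. Lengths are in mm, angles in rad, forces in N, time in s.
With the tool pointing down it reaches from about 350 to 775 mm from the base axis. Payload 7.3 kg.
Tool frame: the origin (TCP) lies midway between the tips of the shut fingers; the grasp point (between the pads) lies 19 mm behind it; z points along the fingers, y is the line along which they close (so a half turn about z gives the same grasp; the last joint's range is limited). The gripper opens to 92 mm and grips with 3 to 60 N. Pads are 19 mm wide; open, the fingers measure 130 mm over their backs; the gripper's body (75 mm by 190 mm) begins 47 mm behind the grasp point.
Start: joints at [1.115, 0.342, 1.524, -0, 1.275, -0.146], TCP at [160.041, 500.032, 226.741] pointing down, gripper open.
Joint ranges: [-2.53, 2.53], [-0.77, 2.02], [0.04, 2.7], [-1, 4.14], [0.28, 2.66], [-3.11, 3.11]. Speed limits (rad/s): [2.57, 2.57, 3.14, 3.14, 3.14, 3.14].

INTERFACE

Orientations are given as [roll, pitch, yaw] about the fixed x, y, z axes, in that order (R = Rz(yaw) Ry(pitch) Rx(roll)).
In Python, from plant import monitor, optics, workorder gives the robot as it stands. The module is installed in compiled form; this text tells all that it offers.
- The arm moves only by the tool servo_tool, never from a script. Its arguments are lists of equal length, an entry for each row: "linear": the shift along the tool's x, y, z as a fraction of full scale, a list of three; "spin": the turn about the tool's z as a fraction of full scale. In form: {"linear": [[dx, dy, dz], ...], "spin": [spin, ...]}. A call has exactly 8 rows; each row shifts and turns the commanded pose from where the row before left it, along the tool's axes as they then stand; what a row does not reach is not made up. Full scale, the value 1, is 200 mm for a shift and 90 degrees for a turn. A row lasts 1/8 s, in which the tool goes at most 62.5 mm and 10.7 degrees, less where a joint would pass 70% of its speed; a pose out of reach is approached as far as the arm can. A call with a number of a shift or a turn outside -1 to 1 is refused whole. A call with a gripper value outside its range is refused whole. "hand" is the opening, from -1 (shut) to 1 (fully open), set as the call begins (left out, the last holds). The fingers move at their own pace and stop on an object; the grip force is fixed at half the most. Time passes only in rows, so rows that do not move let the fingers close, or fill a call up. It gives the time, the measured TCP pose, the force, the opening and the grip force at its end, in the units of the state.
- monitor.get_obs(): the state, without advancing time (a new reading comes with each control period).
- optics.capture(name): name is "scene" or "top"; returns a dict with "frame" (420x560x3 uint8, blue, green, red), "K" (3x3 intrinsics, pixels), "world_to_cam" (4x4, takes a point from world to camera coordinates). Camera axes: x right, y down, z forward; pixel columns grow to the right and rows downward; lengths in mm; the calibration is good to about 2 mm. A picture is of the moment at which its call begins. There is no depth.
- workorder.close_job(): hands the job in; it is judged then, once.
The state is a dict: "time": time; "joint_positions": joint angles; "dq": joint speeds; "tau": joint torques, N m; "tool_pos": TCP position; "tcp_rot": TCP orientation; "contact_force": force on the tool from outside, world axes, zero at the start; "moment": the same for the moment, N m; "grip_width": finger opening in mm; "finger_force": force on a finger pad.
Only numpy, scipy, OpenCV 4.12 (cv2) and the standard library are available. Lean on these libraries where they do the work, as an engineer would, in place of code of your own. Each camera call takes 0.05 s, during which the arm holds its last target. There are 200 camera calls.

## Working session

There is one attempt and no reset: what is moved stays moved. The work goes in short steps, Python scripts to look and compute and a tool call to move; the robot and the scene stay as the last step left them, time stands still between calls to the robot, and variables do not carry over. Pictures are saved under pics/ and viewed, at most 14 in all, crops included, and the job is handed in when it is done.

Besides the shell and the picture viewer there is one more tool, called after "Emit:" as name([rows], argument=value, ...), one row to a line, values as JSON. servo_tool: Moves the arm, as the interface text tells. Shift numbers are shares of 200 mm and turn numbers shares of 90 degrees, none past 1 either way. Its arguments: {"type":"object","properties":{"linear":{"type":"array","items":{"type":"array","items":{"type":"number","minimum":-1,"maximum":1}}},"spin":{"type":"array","items":{"type":"number","minimum":-1,"maximum":1}},"hand":{"type":"number"}},"required":["linear","spin"]}

```bash
mkdir -p pics; python3 - <<'E'
from plant import monitor, optics
import cv2,numpy as np
o=monitor.get_obs()
print({k:np.round(v,3).tolist() for k,v in o.items()})
for n in("top","scene"):
    c=optics.capture(n); cv2.imwrite(f"pics/{n}0.png",c["frame"]); print(n,c["K"].round(1).tolist(),c["world_to_cam"].round(4).tolist())
E
```

```text
{'time': 0.0, 'joint_positions': [1.115, 0.343, 1.525, -0.0, 1.275, -0.146], 'dq': [0.001, 0.0, -0.001, 0.0, 0.001, -0.0], 'tau': [0.0, -43.124, -24.422, 0.072, 0.056, -0.0], 'tool_pos': [159.852, 499.63, 226.036], 'tcp_rot': [-3.14, -0.0, 2.832], 'contact_force': [-0.374, -1.251, 0.118], 'moment': [0.04, -0.053, 0.08], 'finger_force': 0.0, 'grip_width': 91.807}
top [[401.4, 0.0, 285.6], [0.0, 401.4, 208.9], [0.0, 0.0, 1.0]] [[-0.0288, -0.9993, 0.0218, -77.3181], [-0.9959, 0.0269, -0.086, 565.3327], [0.0854, -0.0242, -0.9961, 1007.1778], [0.0, 0.0, 0.0, 1.0]]
scene [[441.1, 0.0, 287.5], [0.0, 441.1, 212.3], [0.0, 0.0, 1.0]] [[0.5038, -0.8638, 0.0068, -373.7514], [-0.5676, -0.3369, -0.7512, 323.1105], [0.6511, 0.3746, -0.6601, 679.0028], [0.0, 0.0, 0.0, 1.0]]
```

View pics/top0.png

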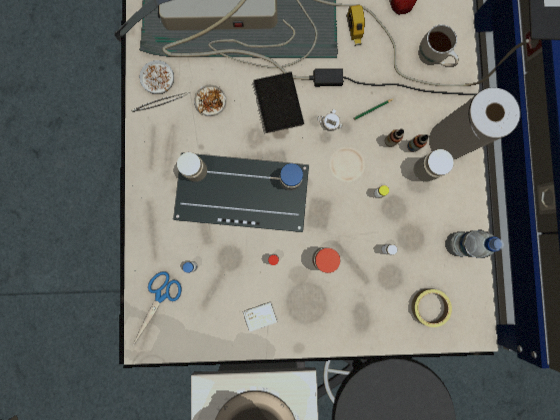

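View pics/scene0.png

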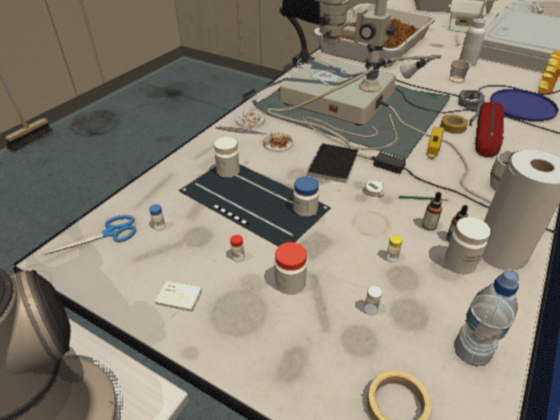

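The top view shows the board centred near (243,193). The white jar is back-left at (189,165) and the blue jar back-right at (291,175). On the worktop are the red jar (327,260), red vial (273,259), blue vial (189,267), white vial (391,250) and yellow vial (383,191). The scene view agrees and adds an unrelated white-capped jar at (466,240).

```bash
cat > h.py <<'E'
from plant import monitor, optics
import cv2,numpy as np
def cap(n):
    c=optics.capture(n); return c["frame"],c["K"],c["world_to_cam"]
def ray(uv,K,T,z):
    R,t=T[:3,:3],T[:3,3]; C=-R.T@t
    uv=np.atleast_2d(np.asarray(uv,float)); d=np.c_[uv,np.ones(len(uv))]@np.linalg.inv(K).T@R
    return C+d*((z-C[2])/d[:,2])[:,None]
def blobs(m,box,amin=15):
    x0,y0,x1,y1=box; k=np.zeros_like(m); k[y0:y1,x0:x1]=m[y0:y1,x0:x1]
    n,l,s,c=cv2.connectedComponentsWithStats(k)
    return [(s[i,4],c[i],s[i,:4]) for i in np.argsort(-s[:,4]) if i and s[i,4]>=amin]
HSV={'red':[((0,120,90),(10,255,255)),((170,120,90),(180,255,255))],'blue':[((95,110,60),(125,255,255))],'yellow':[((22,120,90),(40,255,255))],'white':[((0,0,185),(180,40,255)),((90,0,170),(150,60,255))]}
def mask(im,c):
    h=cv2.cvtColor(im,cv2.COLOR_BGR2HSV); return np.bitwise_or.reduce([cv2.inRange(h,a,b) for a,b in HSV[c]])
E
python3 - <<'E'
from h import *
W={n:cap(n) for n in("top","scene")}
things={'red_jar':('red',88,(305,240,350,280),(265,235,320,275)),'red_vial':('red',58,(260,248,285,270),(225,230,250,250)),
'blue_vial':('blue',58,(178,257,200,274),(145,200,168,218)),'white_vial':('white',58,(378,238,404,262),(362,284,386,302)),
'yellow_vial':('yellow',58,(372,180,396,202),(384,232,408,250)),'blue_jar':('blue',78,(275,160,308,192),(290,175,322,203)),'white_jar':('white',88,(172,150,206,182),(212,135,244,155))}
for k,(c,z,b1,b2) in things.items():
    r=[]
    for n,b in(("top",b1),("scene",b2)):
        im,K,T=W[n]; B=blobs(mask(im,c),b)
        if B: r+= [n,int(B[0][0]),B[0][1].round(1).tolist(),B[0][2].tolist(),ray(B[0][1],K,T,z-(5 if 'vial' in k else 3))[0].round(1).tolist()]
    print(k,r)
im,K,T=W["top"]
g=cv2.cvtColor(im,cv2.COLOR_BGR2GRAY); 
sub=np.zeros_like(g); sub[148:238,168:316]=(g[148:238,168:316]<95)*255
ct=max(cv2.findContours(sub,cv2.RETR_EXTERNAL,cv2.CHAIN_APPROX_NONE)[0],key=cv2.contourArea)[:,0]
P=ray(ct,K,T,5)[:,:2].astype(np.float32); rc=cv2.minAreaRect(P); print("rect",rc); print(cv2.boxPoints(rc).round(1).tolist())
# front line: bright pixels in the inner board
m=np.zeros_like(g); m[198:217,178:300]=(g[198:217,178:300]>110)*255
hull=np.zeros_like(g); cv2.fillConvexPoly(hull,cv2.convexHull(ct),255); m&=cv2.erode(hull,np.ones((9,9)))
y,x=np.nonzero(m); Q=ray(np.c_[x,y],K,T,5)[:,:2]; l=cv2.fitLine(Q.astype(np.float32),cv2.DIST_HUBER,0,.01,.01).ravel(); print("front",len(x),l,Q.min(0),Q.max(0))
cv2.imwrite("pics/crop.png",cv2.resize(im[140:280,165:415],None,fx=3,fy=3,interpolation=2))
E
```

```text
red_jar ['top', 476, [327.4, 260.0], [316, 248, 24, 25], [432.0, -188.2, 85.0], 'scene', 712, [290.5, 255.5], [276, 242, 31, 28], [426.5, -189.8, 85.0]]
red_vial ['top', 82, [273.0, 259.5], [268, 255, 11, 10], [435.7, -57.5, 53.0], 'scene', 117, [236.0, 240.4], [230, 235, 12, 12], [432.4, -58.0, 53.0]]
blue_vial ['top', 79, [187.6, 267.0], [183, 263, 11, 9], [423.7, 152.8, 53.0], 'scene', 77, [155.0, 209.3], [150, 205, 11, 9], [420.8, 152.0, 53.0]]
white_vial ['top', 69, [392.0, 249.0], [388, 245, 9, 9], [452.9, -354.9, 53.0], 'scene', 269, [373.4, 290.4], [362, 284, 24, 18], [454.5, -349.7, 53.0]]
yellow_vial ['top', 80, [383.5, 190.1], [379, 186, 10, 10], [601.4, -341.0, 53.0], 'scene', 115, [395.4, 240.4], [390, 235, 12, 13], [599.2, -339.8, 53.0]]
blue_jar ['top', 390, [291.2, 174.2], [280, 164, 23, 22], [644.0, -108.0, 75.0], 'scene', 294, [306.2, 186.1], [295, 177, 23, 18], [639.7, -108.4, 75.0]]
white_jar ['top', 413, [188.1, 163.1], [177, 150, 23, 25], [675.9, 142.6, 85.0], 'scene', 407, [228.8, 141.7], [212, 135, 32, 20], [689.4, 143.3, 85.0]]
rect ((613.1533813476562, 24.204986572265625), (344.3684387207031, 178.7124481201172), 83.0619888305664)
[[503.70001220703125, -135.89999389648438], [681.0999755859375, -157.5], [722.7000122070312, 184.3000030517578], [545.2999877929688, 205.89999389648438]]
front 250 [1.2121356e-01 9.9262643e-01 5.6851270e+02 2.7474218e+01] [ 547.75889633 -125.5740329 ] [587.49607711 187.15381828]
```

View pics/crop.png

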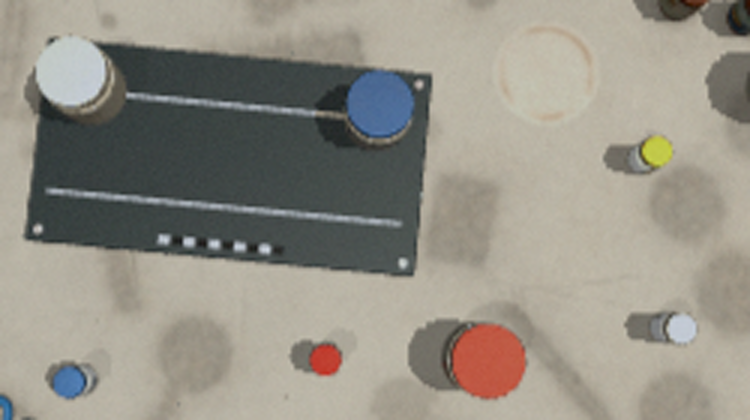

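The crop shows the board with its front line running from (47,190) to (400,224). The white jar is at back-left and the blue jar at back-right, so the board yaw is about -0.121 rad. I'll turn the tool square to the board and move in its axes.

Emit:
servo_tool([
  [0, 0, 0],
  [0, 0, 0],
  [-0.25, 0, 0],
  [-0.25, 0, 0],
  [-0.25, 0, 0],
  [-0.25, 0, 0],
  [-0.25, 0, 0],
  [-0.25, 0, 0],
], spin=[-0.06, -0.06, 0, 0, 0, 0, 0, 0], hand=1)

```text
time: 1.2
tool_pos: [459.3, 463.3, 226.5]
tcp_rot: [-3.141, -0.0, 3.02]
contact_force: [0.6, 1.6, -0.2]
grip_width: 91.9
finger_force: 0.0
```

Emit:
servo_tool([
  [-0.25, 0, 0],
  [0, -0.25, 0],
  [0, -0.25, 0],
  [0, -0.25, 0],
  [0, -0.25, 0],
  [0, -0.25, 0],
  [0, -0.25, 0],
  [0, -0.25, 0],
], spin=[0, 0, 0, 0, 0, 0, 0, 0])

```text
time: 2.2
tool_pos: [464.7, 108.7, 226.7]
tcp_rot: [-3.142, 0.0, 3.02]
contact_force: [0.8, 0.4, 0.4]
grip_width: 91.6
finger_force: 0.0
```

Emit:
servo_tool([
  [-0.013, -0.25, 0],
  [0, -0.25, 0],
  [0, -0.25, 0],
  [0, -0.25, 0],
  [0, -0.25, 0],
  [0, -0.25, 0],
  [0, 0, 0.15],
  [0, 0, 0.15],
], spin=[0, 0, 0, 0, 0, 0, 0, 0])

```text
time: 3.2
tool_pos: [431.2, -188.7, 166.0]
tcp_rot: [-3.141, 0.001, 3.018]
contact_force: [-0.0, 0.2, -0.2]
grip_width: 91.9
finger_force: 0.0
```

```bash
python3 - <<'E'
from h import *
im,K,T=cap("scene"); cv2.imwrite("pics/s1.png",cv2.resize(im[150:400,150:450],None,fx=2,fy=2))
o=monitor.get_obs(); p=o["tool_pos"]; print(p,p[0]*.9927-p[1]*.1207,p[0]*.1207+p[1]*.9927)
E
```

```text
[ 429.26993798 -187.12067094  162.24944938] 448.72173241592964 -133.94180852291106
```

View pics/s1.png

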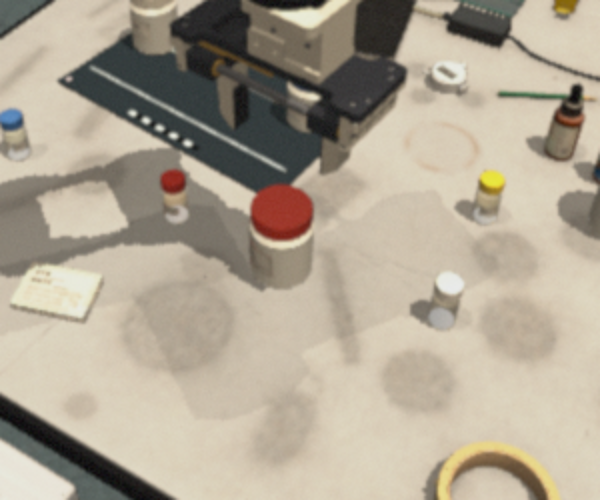

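The scene crop shows the open fingers straddling the red jar (tips around (235,110) and (335,165), jar lid at (282,215)). I'll descend and grip.

Emit:
servo_tool([
  [0, 0, 0.13],
  [0, 0, 0.13],
  [0, 0, 0.13],
  [0, 0, 0.13],
  [0, 0, 0.12],
  [0, 0, 0],
  [0, 0, 0],
  [0, 0, 0],
], spin=[0, 0, 0, 0, 0, 0, 0, 0])

```text
time: 4.25
tool_pos: [432.1, -188.2, 39.8]
tcp_rot: [-3.141, 0.002, 3.02]
contact_force: [0.2, 0.2, 0.5]
grip_width: 92.0
finger_force: 0.0
```

Emit:
servo_tool([
  [0, 0, 0],
  [0, 0, 0],
  [0, 0, 0],
  [0, 0, 0],
  [0, 0, 0],
  [0, 0, 0],
  [0, 0, 0],
  [0, 0, 0],
], spin=[0, 0, 0, 0, 0, 0, 0, 0], hand=-1)

```text
time: 5.25
tool_pos: [431.5, -187.8, 38.8]
tcp_rot: [3.141, 0.0, 3.02]
contact_force: [-1.6, 0.7, 3.9]
grip_width: 59.6
finger_force: 30.0
```

Emit:
servo_tool([
  [0, 0, -0.2],
  [0, 0, -0.2],
  [0, 0, -0.25],
  [0, 0.2, 0],
  [0, 0.24, 0],
  [0, 0.24, 0],
  [0, 0.24, 0],
  [0, 0.24, 0],
], spin=[0, 0, 0, 0, 0, 0, 0, 0])

```text
time: 6.25
tool_pos: [459.3, 43.8, 168.4]
tcp_rot: [-3.141, -0.0, 3.02]
contact_force: [-0.2, -0.6, -1.1]
grip_width: 59.5
finger_force: 30.0
```

Emit:
servo_tool([
  [-0.2, 0, 0],
  [-0.2, 0, 0],
  [-0.2, 0, 0],
  [-0.2, 0, 0],
  [-0.2, 0, 0],
  [0, 0, 0],
  [0, 0, 0],
  [0, 0, 0],
], spin=[0, 0, 0, 0, 0, 0, 0, 0])

```text
time: 7.25
tool_pos: [657.0, 18.4, 168.8]
tcp_rot: [-3.142, -0.001, 3.02]
contact_force: [0.0, -0.3, -0.8]
grip_width: 59.7
finger_force: 30.0
```

```bash
python3 - <<'E'
from h import *
im,K,T=cap("scene"); cv2.imwrite("pics/s2.png",cv2.resize(im[80:330,100:400],None,fx=2,fy=2))
o=monitor.get_obs(); p=o["tool_pos"]; print(p,p[0]*.9927-p[1]*.1207,p[0]*.1207+p[1]*.9927,o["grip_width"])
E
```

```text
[657.20566201  18.453815   169.05726886] 650.1806852077796 97.6438255534755 59.68042995716374
```

View pics/s2.png

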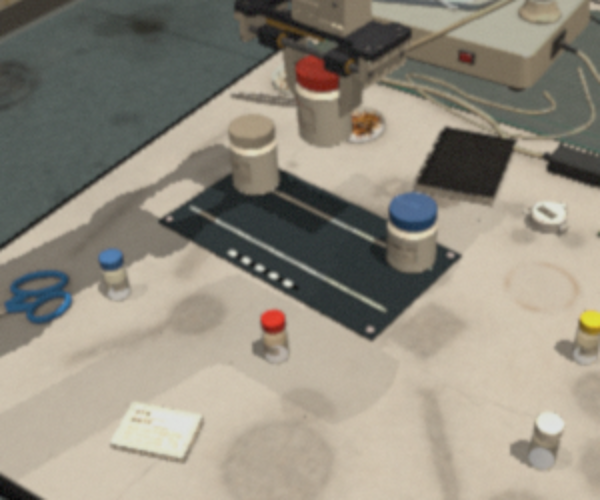

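The scene crop shows the jar gripped squarely and upright above the back line between the other two jars. Next I'll lower it, release it and lift away.

Emit:
servo_tool([
  [0, 0, 0.15],
  [0, 0, 0.15],
  [0, 0, 0.12],
  [0, 0, 0.1],
  [0, 0, 0.06],
  [0, 0, 0.04],
  [0, 0, 0],
  [0, 0, 0],
], spin=[0, 0, 0, 0, 0, 0, 0, 0])

```text
time: 8.3
tool_pos: [658.4, 18.2, 45.5]
tcp_rot: [3.141, 0.001, 3.02]
contact_force: [-0.5, -0.6, -0.8]
grip_width: 59.5
finger_force: 30.0
```

Emit:
servo_tool([
  [0, 0, 0],
  [0, 0, 0],
  [0, 0, 0],
  [0, 0, 0],
  [0, 0, 0],
  [0, 0, 0],
  [0, 0, 0],
  [0, 0, 0],
], spin=[0, 0, 0, 0, 0, 0, 0, 0], hand=1)

```text
time: 9.3
tool_pos: [658.0, 18.2, 44.7]
tcp_rot: [3.142, 0.0, 3.02]
contact_force: [-0.7, 0.8, 0.7]
grip_width: 91.6
finger_force: 0.0
```

Emit:
servo_tool([
  [0, 0, -0.2],
  [0, 0, -0.2],
  [0, 0, -0.2],
  [0, 0, -0.2],
  [0.21, -0.1, 0],
  [0.21, -0.1, 0],
  [0.21, -0.1, 0],
  [0.21, -0.1, 0],
], spin=[0, 0, 0, 0, 0, 0, 0, 0])

```text
time: 10.3
tool_pos: [480.1, -41.2, 204.9]
tcp_rot: [-3.142, 0.001, 3.02]
contact_force: [0.5, -0.4, 0.7]
grip_width: 91.7
finger_force: 0.0
```

Emit:
servo_tool([
  [0.218, -0.11, 0],
  [0, 0, 0.2],
  [0, 0, 0.2],
  [0, 0, 0.2],
  [0, 0, 0.15],
  [0, 0, 0.1],
  [0, 0, 0.045],
  [0, 0, 0],
], spin=[0, 0, 0, 0, 0, 0, 0, 0])

```text
time: 11.3
tool_pos: [435.6, -57.4, 25.7]
tcp_rot: [3.141, -0.0, 3.02]
contact_force: [-0.6, -0.2, 0.4]
grip_width: 91.7
finger_force: 0.0
```

Emit:
servo_tool([
  [0, 0, 0],
  [0, 0, 0],
  [0, 0, 0],
  [0, 0, 0],
  [0, 0, 0],
  [0, 0, 0],
  [0, 0, 0],
  [0, 0, 0],
], spin=[0, 0, 0, 0, 0, 0, 0, 0], hand=-1)

```text
time: 12.3
tool_pos: [435.6, -57.4, 25.7]
tcp_rot: [3.142, -0.0, 3.02]
contact_force: [-0.5, 0.4, 0.1]
grip_width: 26.1
finger_force: 30.0
```

```bash
python3 - <<'E'
from h import *
im,K,T=cap("scene"); cv2.imwrite("pics/s3.png",cv2.resize(im[80:330,100:400],None,fx=2,fy=2))
im,K,T=cap("top"); 
for c,z,b in(('red',92,(190,130,300,220)),('blue',80,(270,155,310,195)),('white',90,(170,150,206,182))):
    B=blobs(mask(im,c),b)
    for q in B[:2]: print(c,q[0],q[1],ray(q[1],K,T,z)[0].round(1))
o=monitor.get_obs(); p=o["tool_pos"]; print(p,p[0]*.9927-p[1]*.1207,p[0]*.1207+p[1]*.9927,o["grip_width"],o["finger_force"])
E
```

```text
red 475 [239.47157895 168.46105263] [658.3  17.4  92. ]
blue 390 [291.18974359 174.25897436] [ 643.1 -107.8   80. ]
white 560 [187.04107143 161.09821429] [679.9 143.9  90. ]
[435.60942146 -57.42059433  25.71547864] 439.3601384190988 -4.423366822037337 25.816724546328334 29.971922209952027
```

View pics/s3.png

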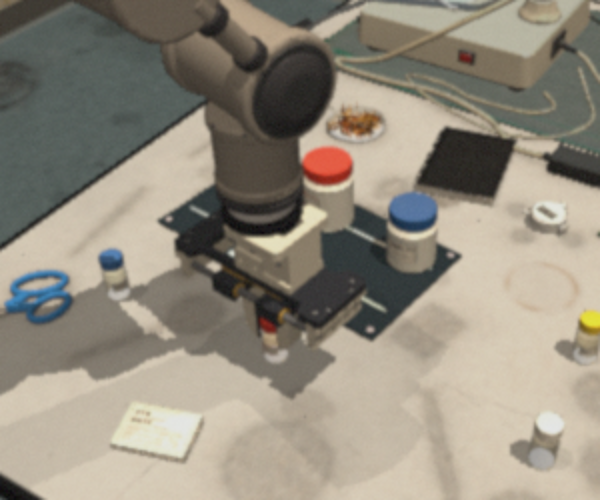

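The scene crop shows the red vial gripped at (270,330), with the red jar standing between the others. Its measured centre is (658.3, 17.4), against a target of (658.2, 18.1). Next the vial goes onto its lid.

Emit:
servo_tool([
  [0, 0, -0.15],
  [0, 0, -0.2],
  [0, 0, -0.2],
  [0, 0, -0.25],
  [-0.21, 0.1, 0],
  [-0.21, 0.1, 0],
  [-0.21, 0.1, 0],
  [-0.21, 0.1, 0],
], spin=[0, 0, 0, 0, 0, 0, 0, 0])

```text
time: 13.4
tool_pos: [613.2, 2.3, 185.5]
tcp_rot: [3.142, -0.0, 3.02]
contact_force: [0.4, -1.0, -0.6]
grip_width: 26.1
finger_force: 30.0
```

Emit:
servo_tool([
  [-0.15, 0.07, 0],
  [-0.07, 0.038, 0],
  [0, 0, 0],
  [0, 0, 0.1],
  [0, 0, 0.1],
  [0, 0, 0.08],
  [0, 0, 0.03],
  [0, 0, 0],
], spin=[0, 0, 0, 0, 0, 0, 0, 0])

```text
time: 14.4
tool_pos: [658.2, 17.7, 123.7]
tcp_rot: [3.141, -0.0, 3.02]
contact_force: [0.6, 0.5, 0.2]
grip_width: 25.8
finger_force: 30.0
```

Emit:
servo_tool([
  [0, 0, 0.02],
  [0, 0, 0],
  [0, 0, 0],
  [0, 0, 0],
  [0, 0, 0],
  [0, 0, 0],
  [0, 0, 0],
  [0, 0, 0],
], spin=[0, 0, 0, 0, 0, 0, 0, 0])

```text
time: 15.4
tool_pos: [658.4, 17.8, 119.7]
tcp_rot: [3.141, 0.0, 3.02]
contact_force: [-0.3, 0.4, 0.3]
grip_width: 26.3
finger_force: 30.0
```

```bash
python3 - <<'E'
from h import *
im,K,T=cap("scene"); cv2.imwrite("pics/s4.png",cv2.resize(im[80:280,180:400],None,fx=3,fy=3))
o=monitor.get_obs(); p=o["tool_pos"]; print(p,p[0]*.9927-p[1]*.1207,p[0]*.1207+p[1]*.9927,o["grip_width"],o["contact_force"])
E
```

```text
[658.35988717  17.79576023 119.71029113] 651.4059117345828 97.12988956384666 26.09955276986572 [ 0.08249041 -0.0358083  -0.26918532]
```

View pics/s4.png

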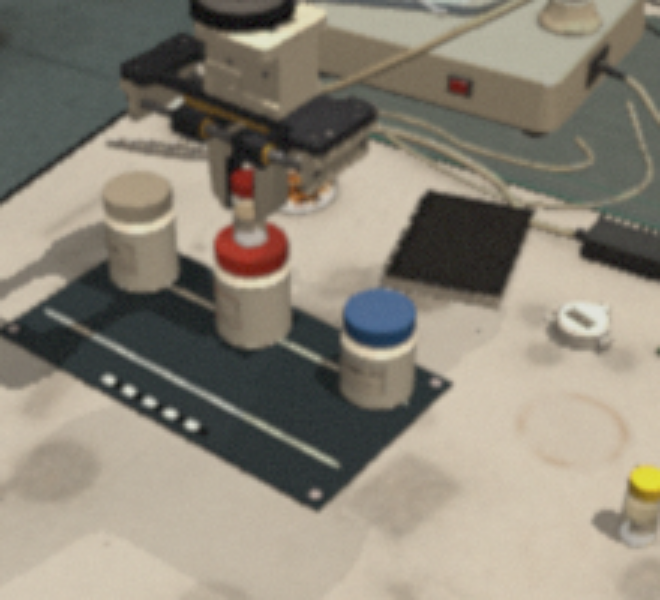

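The scene crop shows the red vial upright on the middle of the red lid at (252,240), still held. I'll release it, lift away and go to the blue vial.

Emit:
servo_tool([
  [0, 0, 0.005],
  [0, 0, 0],
  [0, 0, 0],
  [0, 0, 0],
  [0, 0, 0],
  [0, 0, 0],
  [0, 0, 0],
  [0, 0, 0],
], spin=[0, 0, 0, 0, 0, 0, 0, 0], hand=1)

```text
time: 16.45
tool_pos: [658.3, 17.8, 118.7]
tcp_rot: [3.142, 0.0, 3.02]
contact_force: [0.4, 0.4, -0.1]
grip_width: 91.5
finger_force: 0.0
```

Emit:
servo_tool([
  [0, 0, -0.1],
  [0, 0, -0.2],
  [0, 0, -0.2],
  [0.2, 0.05, 0],
  [0.21, 0.1, 0],
  [0.21, 0.1, 0],
  [0.21, 0.1, 0],
  [0.21, 0.1, 0],
], spin=[0, 0, 0, 0, 0, 0, 0, 0])

```text
time: 17.45
tool_pos: [461.4, 133.0, 218.9]
tcp_rot: [3.141, 0.001, 3.02]
contact_force: [0.0, 0.8, -0.2]
grip_width: 91.8
finger_force: 0.0
```

Emit:
servo_tool([
  [0.207, 0.077, 0],
  [0, 0, 0],
  [0, 0, 0.2],
  [0, 0, 0.2],
  [0, 0, 0.2],
  [0, 0, 0.2],
  [0, 0, 0],
  [0, 0, 0],
], spin=[0, 0, 0, 0, 0, 0, 0, 0])

```text
time: 18.45
tool_pos: [424.9, 152.6, 59.8]
tcp_rot: [3.141, 0.002, 3.02]
contact_force: [0.3, -0.2, 0.4]
grip_width: 91.9
finger_force: 0.0
```

```bash
python3 - <<'E'
from h import *
im,K,T=cap("scene"); cv2.imwrite("pics/s5.png",cv2.resize(im[80:280,100:340],None,fx=3,fy=3))
o=monitor.get_obs(); p=o["tool_pos"]; print(p,p[0]*.9927-p[1]*.1207,p[0]*.1207+p[1]*.9927,o["grip_width"],o["contact_force"])
E
```

```text
[425.07303287 152.67992834  60.17491519] 403.54153237639065 202.8716799304517 91.8757466288707 [1.22965918 0.40175156 0.88097845]
```

View pics/s5.png

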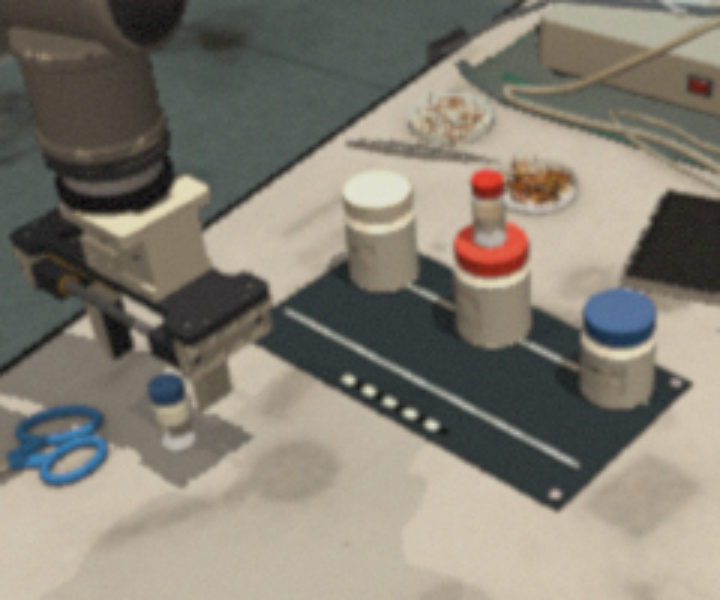

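The scene crop shows the red vial standing on the red lid at (488,205). The open gripper is over the blue vial at (172,400), and the fingers are clear of the scissors.

Emit:
servo_tool([
  [0.007, 0, 0.1],
  [0, 0, 0.07],
  [0, 0, 0],
  [0, 0, 0],
  [0, 0, 0],
  [0, 0, 0],
  [0, 0, 0],
  [0, 0, 0],
], spin=[0, 0, 0, 0, 0, 0, 0, 0])

```text
time: 19.5
tool_pos: [422.2, 152.8, 24.8]
tcp_rot: [3.141, 0.0, 3.02]
contact_force: [-0.3, -0.4, -0.1]
grip_width: 91.9
finger_force: 0.0
```

Emit:
servo_tool([
  [0, 0, 0],
  [0, 0, 0],
  [0, 0, 0],
  [0, 0, 0],
  [0, 0, 0],
  [0, 0, 0],
  [0, 0, 0],
  [0, 0, 0],
], spin=[0, 0, 0, 0, 0, 0, 0, 0], hand=-1)

```text
time: 20.5
tool_pos: [422.1, 152.8, 24.7]
tcp_rot: [3.141, 0.0, 3.02]
contact_force: [-0.1, 0.2, -0.3]
grip_width: 25.7
finger_force: 30.0
```

Emit:
servo_tool([
  [0, 0, -0.15],
  [0, 0, -0.2],
  [0, 0, -0.2],
  [0, 0, -0.2],
  [0, -0.23, 0],
  [0, -0.23, 0],
  [0, -0.23, 0],
  [0, -0.23, 0],
], spin=[0, 0, 0, 0, 0, 0, 0, 0])

```text
time: 21.5
tool_pos: [399.5, -31.2, 174.8]
tcp_rot: [3.142, 0.0, 3.021]
contact_force: [1.2, -1.1, -0.6]
grip_width: 25.5
finger_force: 30.0
```

Emit:
servo_tool([
  [0, -0.235, 0],
  [-0.2, 0, 0],
  [-0.2, 0, 0],
  [-0.2, 0, 0],
  [-0.198, 0, 0],
  [0, 0, 0],
  [0, 0, 0.15],
  [0, 0, 0.15],
], spin=[0, 0, 0, 0, 0, 0, 0, 0])

```text
time: 22.5
tool_pos: [551.6, -95.6, 114.1]
tcp_rot: [3.142, -0.0, 3.02]
contact_force: [-0.8, -0.0, -0.8]
grip_width: 26.1
finger_force: 30.0
```

Emit:
servo_tool([
  [0, 0, 0.12],
  [0, 0, 0.12],
  [0, 0, 0.1],
  [0, 0, 0.05],
  [0, 0, 0.03],
  [0, 0, 0],
  [0, 0, 0],
  [0, 0, 0],
], spin=[0, 0, 0, 0, 0, 0, 0, 0])

```text
time: 23.5
tool_pos: [553.0, -96.0, 31.3]
tcp_rot: [-3.141, 0.001, 3.02]
contact_force: [-0.0, 0.4, -0.3]
grip_width: 26.0
finger_force: 30.0
```

```bash
python3 - <<'E'
from h import *
im,K,T=cap("scene"); cv2.imwrite("pics/s6.png",cv2.resize(im[80:280,180:420],None,fx=3,fy=3))
o=monitor.get_obs(); p=o["tool_pos"]; print(p,p[0]*.9927-p[1]*.1207,p[0]*.1207+p[1]*.9927,o["grip_width"],o["contact_force"])
E
```

```text
[552.89509865 -95.91953574  31.16762133] 560.4364523890221 -28.484884717735028 25.26623250605417 [-0.73305413 -0.13886629 -0.32464932]
```

View pics/s6.png

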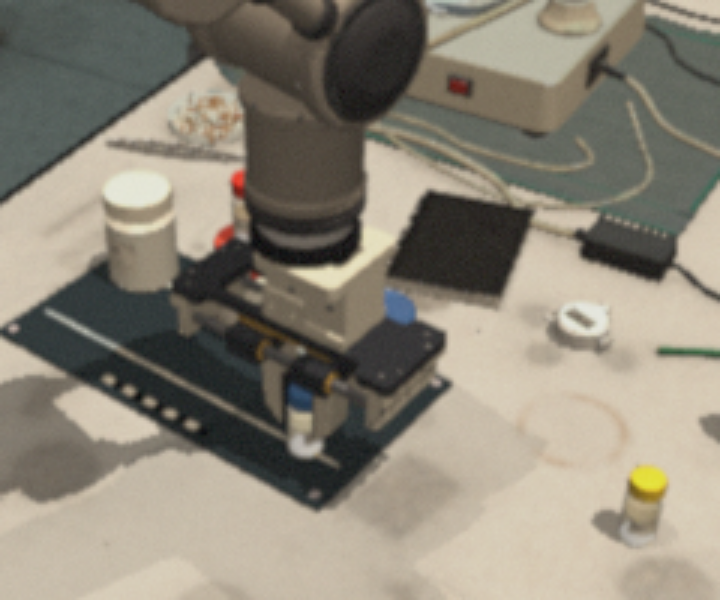

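The scene crop shows the blue vial upright on the front line at (305,445), before the blue jar. I'll set it down and fetch the white vial.

Emit:
servo_tool([
  [0, 0, 0.006],
  [0, 0, 0],
  [0, 0, 0],
  [0, 0, 0],
  [0, 0, 0],
  [0, 0, 0],
  [0, 0, 0],
  [0, 0, 0],
], spin=[0, 0, 0, 0, 0, 0, 0, 0], hand=1)

```text
time: 24.55
tool_pos: [552.6, -95.8, 29.5]
tcp_rot: [3.142, -0.0, 3.02]
contact_force: [0.6, -0.1, 0.2]
grip_width: 91.3
finger_force: 0.0
```

Emit:
servo_tool([
  [0, 0, -0.15],
  [0, 0, -0.2],
  [0, 0, -0.2],
  [0, 0, -0.2],
  [0.1, -0.2, 0],
  [0.1, -0.2, 0],
  [0.1, -0.23, 0],
  [0.04, -0.23, 0],
], spin=[0, 0, 0, 0, 0, 0, 0, 0])

```text
time: 25.55
tool_pos: [463.2, -259.3, 179.8]
tcp_rot: [3.142, 0.0, 3.02]
contact_force: [0.8, -1.1, 1.1]
grip_width: 91.3
finger_force: 0.0
```

Emit:
servo_tool([
  [0, -0.243, 0],
  [0, -0.24, 0],
  [0, 0, 0],
  [0, 0, 0.2],
  [0, 0, 0.2],
  [0, 0, 0.2],
  [0, 0, 0],
  [0, 0, 0],
], spin=[0, 0, 0, 0, 0, 0, 0, 0])

```text
time: 26.55
tool_pos: [453.5, -354.4, 61.0]
tcp_rot: [-3.141, 0.002, 3.021]
contact_force: [0.1, -0.0, 0.9]
grip_width: 91.6
finger_force: 0.0
```

```bash
python3 - <<'E'
from h import *
im,K,T=cap("scene"); cv2.imwrite("pics/s7.png",cv2.resize(im[150:350,240:480],None,fx=3,fy=3))
o=monitor.get_obs(); p=o["tool_pos"]; print(p,p[0]*.9927-p[1]*.1207,p[0]*.1207+p[1]*.9927,o["grip_width"],o["contact_force"])
E
```

```text
[ 453.69419918 -354.76555809   61.45390987] 493.202434390574 -297.41487967506396 91.888528386336 [-0.21748685  0.20941047 -0.48614659]
```

View pics/s7.png

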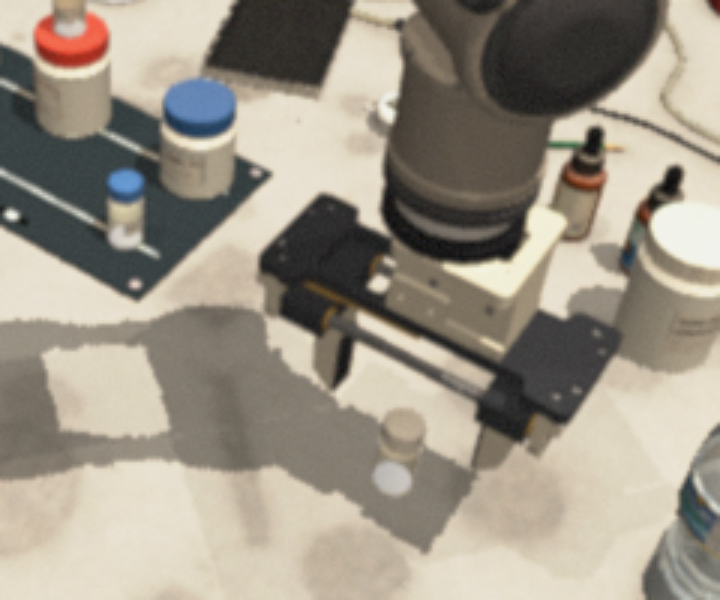

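The scene crop shows the blue vial on the front line at (125,215) and the gripper straddling the white vial at (400,450).

Emit:
servo_tool([
  [0, 0, 0.1],
  [0, 0, 0.07],
  [0, 0, 0],
  [0, 0, 0],
  [0, 0, 0],
  [0, 0, 0],
  [0, 0, 0],
  [0, 0, 0],
], spin=[0, 0, 0, 0, 0, 0, 0, 0])

```text
time: 27.6
tool_pos: [452.6, -354.2, 25.5]
tcp_rot: [3.142, 0.0, 3.02]
contact_force: [-0.3, -0.2, -0.0]
grip_width: 92.2
finger_force: 0.0
```

Emit:
servo_tool([
  [0, 0, 0],
  [0, 0, 0],
  [0, 0, 0],
  [0, 0, 0],
  [0, 0, 0],
  [0, 0, 0],
  [0, 0, 0],
  [0, 0, 0],
], spin=[0, 0, 0, 0, 0, 0, 0, 0], hand=-1)

```text
time: 28.6
tool_pos: [452.7, -354.2, 25.6]
tcp_rot: [3.141, 0.0, 3.02]
contact_force: [-0.2, 0.4, 1.1]
grip_width: 26.0
finger_force: 30.0
```

Emit:
servo_tool([
  [0, 0, -0.15],
  [0, 0, -0.2],
  [0, 0, -0.2],
  [0, 0, -0.2],
  [0, 0.236, 0],
  [0, 0.236, 0],
  [0, 0.236, 0],
  [0, 0.236, 0],
], spin=[0, 0, 0, 0, 0, 0, 0, 0])

```text
time: 29.6
tool_pos: [475.4, -165.4, 175.6]
tcp_rot: [3.142, 0.0, 3.02]
contact_force: [1.6, 0.0, -0.7]
grip_width: 26.0
finger_force: 30.0
```

Emit:
servo_tool([
  [0, 0.236, 0],
  [0, 0.236, 0],
  [0, 0.236, 0],
  [0, 0.236, 0],
  [0, 0.236, 0],
  [0, 0.236, 0],
  [0, 0.235, 0],
  [-0.2, 0, 0],
], spin=[0, 0, 0, 0, 0, 0, 0, 0])

```text
time: 30.6
tool_pos: [553.9, 160.0, 175.8]
tcp_rot: [3.141, -0.001, 3.026]
contact_force: [0.9, -0.2, 0.1]
grip_width: 26.0
finger_force: 30.0
```

Emit:
servo_tool([
  [-0.144, 0, 0],
  [0, 0, 0],
  [0, 0, 0.15],
  [0, 0, 0.15],
  [0, 0, 0.15],
  [0, 0, 0.13],
  [0, 0, 0.08],
  [0, 0, 0],
], spin=[0, 0, 0, 0, 0, 0, 0, 0])

```text
time: 31.6
tool_pos: [582.7, 152.5, 42.7]
tcp_rot: [-3.141, -0.002, 3.02]
contact_force: [-0.9, 0.2, -0.1]
grip_width: 26.1
finger_force: 30.0
```

```bash
python3 - <<'E'
from h import *
im,K,T=cap("scene"); cv2.imwrite("pics/s8.png",cv2.resize(im[80:280,130:370],None,fx=3,fy=3))
o=monitor.get_obs(); p=o["tool_pos"]; print(p,p[0]*.9927-p[1]*.1207,p[0]*.1207+p[1]*.9927,o["grip_width"],o["contact_force"])
E
```

```text
[583.57918955 152.65909747  43.79465668] 560.8931083972518 221.9826942416455 25.748424996068742 [ 0.49387639  0.32834922 -0.13942028]
```

View pics/s8.png

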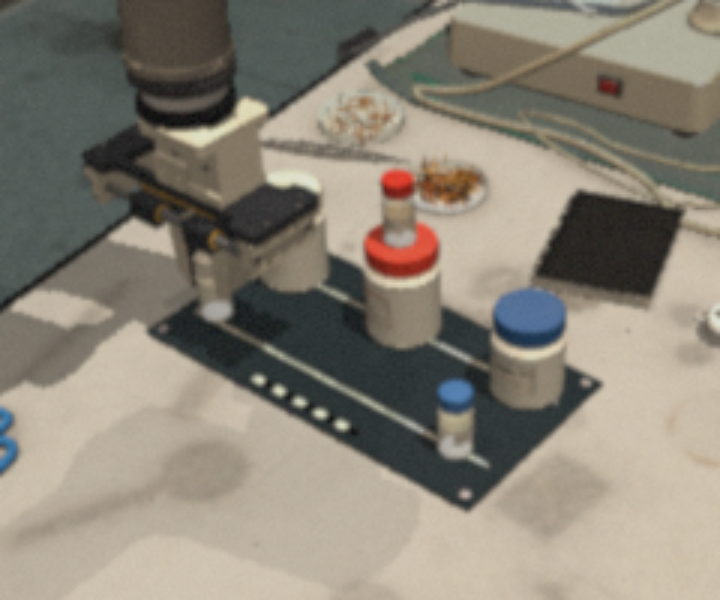

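The scene crop shows the white vial held just above the front line at (215,310), before the white jar, with everything else standing. I'll lower it, release it and retreat.

Emit:
servo_tool([
  [0, 0, 0.03],
  [0, 0, 0.02],
  [0, 0, 0.014],
  [0, 0, 0],
  [0, 0, 0],
  [0, 0, 0],
  [0, 0, 0],
  [0, 0, 0],
], spin=[0, 0, 0, 0, 0, 0, 0, 0])

```text
time: 32.65
tool_pos: [583.8, 152.6, 30.7]
tcp_rot: [3.141, 0.0, 3.02]
contact_force: [0.2, 0.1, -0.7]
grip_width: 26.3
finger_force: 30.0
```

Emit:
servo_tool([
  [0, 0, 0],
  [0, 0, 0],
  [0, 0, 0],
  [0, 0, 0],
  [0, 0, 0],
  [0, 0, 0],
  [0, 0, 0],
  [0, 0, 0],
], spin=[0, 0, 0, 0, 0, 0, 0, 0], hand=1)

```text
time: 33.65
tool_pos: [583.7, 152.6, 30.7]
tcp_rot: [3.141, 0.0, 3.02]
contact_force: [0.3, 0.1, -0.3]
grip_width: 91.6
finger_force: 0.0
```

Emit:
servo_tool([
  [0, 0, -0.15],
  [0, 0, -0.2],
  [0, 0, -0.2],
  [0, 0, -0.2],
  [0, 0, -0.2],
  [0, 0.25, 0],
  [0, 0.25, 0],
  [0, 0.25, 0],
], spin=[0, 0, 0, 0, 0, 0, 0, 0])

```text
time: 34.65
tool_pos: [602.0, 302.8, 221.0]
tcp_rot: [3.141, 0.0, 3.02]
contact_force: [0.5, -0.8, -0.0]
grip_width: 91.8
finger_force: 0.0
```

Emit:
servo_tool([
  [0.2, 0.2, 0],
  [0.2, 0.2, 0],
  [0.2, 0.2, 0],
  [0.2, 0.2, 0],
  [0, 0, 0],
  [0, 0, 0],
  [0, 0, 0],
  [0, 0, 0],
], spin=[0, 0, 0, 0, 0, 0, 0, 0])

```text
time: 35.65
tool_pos: [463.4, 478.7, 220.7]
tcp_rot: [-3.142, 0.0, 3.018]
contact_force: [0.5, 0.2, -0.5]
grip_width: 92.0
finger_force: 0.0
```

```bash
python3 - <<'E'
from h import *
im,K,T=cap("top"); cv2.imwrite("pics/s9.png",cv2.resize(im[130:290,160:420],None,fx=3,fy=3))
s,Ks,Ts=cap("scene"); cv2.imwrite("pics/s10.png",cv2.resize(s[80:280,130:430],None,fx=2.6,fy=2.6))
def uv(p): d=p[:2]-np.array([613.5,23.5]); return (d[0]*.9927-d[1]*.1207).round(1),(d[0]*.1207+d[1]*.9927).round(1)
for c,z,b in(('red',150,(210,140,270,200)),('blue',60,(260,195,310,225)),('white',60,(178,185,205,212)),('blue',80,(270,155,310,190)),('white',90,(172,150,206,182)),('yellow',53,(372,180,396,202))):
    for q in blobs(mask(im,c),b)[:2]: p=ray(q[1],K,T,z)[0]; print(c,z,q[0],q[1].round(1),p.round(1),uv(p))
E
```

```text
red 150 432 [239.4 168.3] [647.5  12.3 150. ] (np.float64(35.1), np.float64(-7.0))
blue 60 81 [286.8 210.9] [554.8 -95.   60. ] (np.float64(-43.9), np.float64(-124.7))
white 60 73 [186.3 201.7] [584.3 153.1  60. ] (np.float64(-44.6), np.float64(125.1))
blue 80 390 [291.2 174.3] [ 643.  -107.7   80. ] (np.float64(45.2), np.float64(-126.7))
white 90 409 [188.1 163.2] [674.8 141.4  90. ] (np.float64(46.6), np.float64(124.4))
yellow 53 80 [383.5 190.1] [ 601.4 -341.    53. ] (np.float64(32.0), np.float64(-363.3))
```

View pics/s9.png

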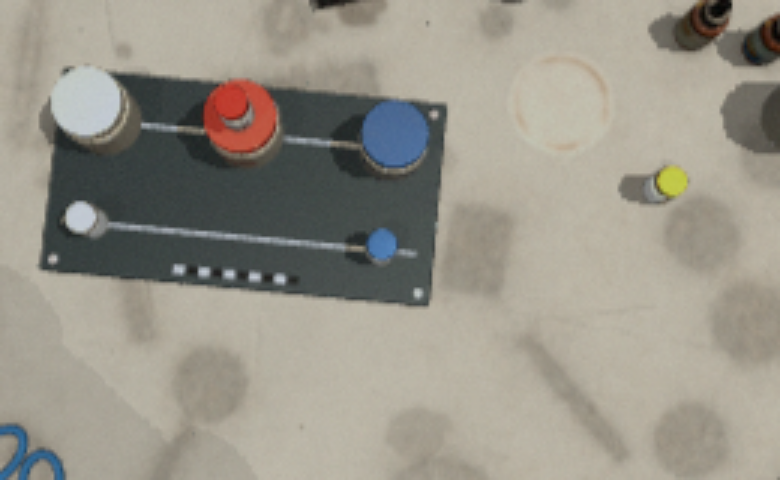

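View pics/s10.png

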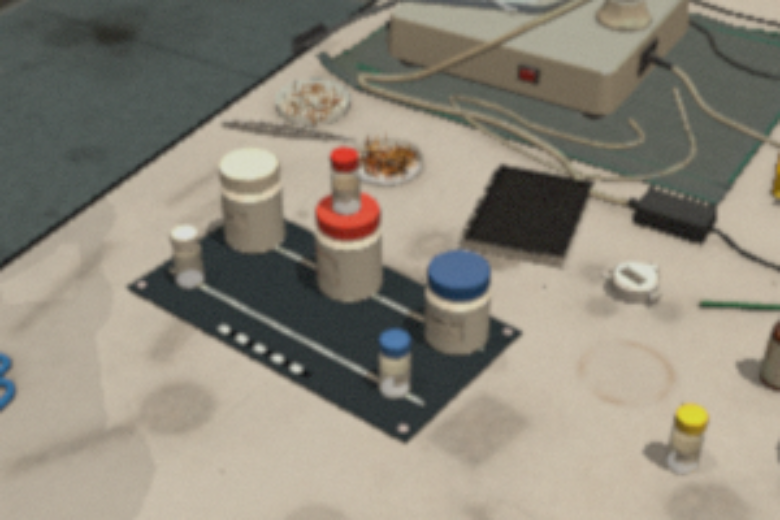

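The last two views show both vials on the front line, within 2 mm of target. In them the red vial is upright on the middle of the red lid, and the blue jar, white jar and yellow vial haven't moved. The gripper is clear of everything.

```bash
python3 -c "
from plant import workorder
print(workorder.close_job())"
```

```text
the job is handed in; nothing more can be done
None
```

I've handed the job in, though no verdict came back: in the last pictures every placed item was upright and within about 2 mm of its target, and the blue jar, white jar and yellow vial had not moved.

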